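# Wedge the spring clip off a cast cradle's axle

### The job

Pick up the steel wedge and slide its thin end along the top of the axle stub, under the arch of the spring clip, until the clip is spread off the axle and sits on the wedge. Carry the clip on the wedge to the round rubber mat and set both down there, letting go of the wedge. Use the wedge, not the fingers, to move the clip.

Things in the scene. Friction and masses are not known exactly. Their poses are not given: they have to be found in the camera images.
- wedge_grip (a point): Steel wedge standing on its flat underside; point: handle centre, 22.5 mm up. x to the thin tip, z up. Handle: block x -20..20, 16 wide (y; grip across it), 45 tall. Blade 14 wide: saddle 25 high at x 20..45, ridge 28 at x 49, slope to the 3 mm tip at x 104. 220 g. The bar beside it, same handle but no taper, is not wanted.
- clip: Dark steel clip snapped over the axle: 14 long (x, along the axle to the stand), 44 wide, 39 tall. Origin on the axle line; bridge underside 24 above it, toes 12 below. Open window under the bridge 14 high, 28 wide. Forced up 9 mm (about 4 N) the sprung legs let go; it then rides in the wedge's saddle, toes 11 below the wedge. A loose spare lies flat elsewhere.
- axle_end (a point): Centre of the free end of the fixed level axle, a 20 mm steel rod 78 mm above the bench; x along it into the stand, z up. Clip centre is 27 to 28.5 mm in; the stand's cheek, 38 mm in, stops the clip. The wedge can run on along the axle's top, 140 mm free, between the cheek's two horns (gap 32 wide, up to 31 above the axle line).
- mat: Round flat black rubber mat fixed on the bench, 180 mm in diameter, 4 mm thick; origin at the centre of its underside.

How it is judged (in metres and radians):
On the way, in this order (a step that is already met when the one before it is completed fails the run):
1. the wedge's blade is under the clip's bridge and bears on the clip (x of wedge_grip in the frame of clip between -0.092 and -0.015 m and y of wedge_grip in the frame of clip between -0.025 and 0.025 m and contact force between wedge and clip above 0.1 N), for 0.1 s.
2. the clip is off the axle and carried clear of it on the wedge (distance between clip and axle_end above 0.07 m and distance between clip and wedge_grip below 0.1 m and contact force between wedge and clip above 0.05 N), for 0.2 s.
At the end, for the whole second after the job is handed in: The clip lies at rest on the round mat (its origin within 90 mm of the mat's centre seen from above and lower than 60 mm); the wedge is let go and down as well, its handle's centre within 160 mm of the mat's centre and lower than 75 mm (horizontal distance between clip and mat below 0.09 m and height (world z) of clip below 0.06 m and linear speed of clip below 0.03 m/s and horizontal distance between wedge_grip and mat below 0.16 m and height (world z) of wedge_grip below 0.075 m and contact force between the fingers and wedge below 0.05 N); the robot touches nothing.
It fails at once if the fingers push or grip the clip (more than 1 N) (contact force between the fingers and clip above 1 N).
It also fails if it takes over 53 s, if anything falls off the work surface, if the arm or the gripper's body presses on something with over 40 N, if the wrist force passes 120 N, or if a joint passes its speed limit or range.

### The arm

A 6-joint arm with a two-finger parallel gripper is mounted at the origin on the work surface. World frame = base frame: x ahead of the robot, y to its left, z up, the work surface at z = 0. Lengths are in mm, angles in rad, forces in N, time in s.
With the tool pointing down it reaches from about 275 to 750 mm from the base axis. Payload 10.2 kg.
Tool frame: the origin (TCP) lies between the finger pads; the fingertips stand 22 mm ahead of it and the grasp point (between the pads) lies 3 mm ahead of it (ctrl.nose_length is the distance from the TCP to the fingertips, in mm); y points along the fingers, z is the direction in which the jaws open and shut, and the axes are right-handed (so a half turn about y gives the same grasp; the last joint's range is limited). The gripper opens to 85 mm and grips with 20 to 120 N. Pads are 22 mm wide; open, the fingers measure 114 mm over their backs; the gripper's body (76 mm by 85 mm) begins 54 mm behind the grasp point. The pads swing forward as they close: fully open they stand 13 mm farther back than shut.
Start: joints at [1.121, 0.313, 1.498, -0, 1.331, -0.223], TCP at [118.064, 511.558, 253.294] pointing down, gripper open.
Joint ranges: [-2.94, 2.94], [-0.97, 2.17], [0.19, 2.56], [-1.23, 4.37], [0.02, 3.11], [-2.88, 2.88]. Speed limits (rad/s): [2.39, 2.39, 3.01, 3.14, 3.14, 3.14].

### API

Orientations are given as a unit quaternion [w, x, y, z].
In Python, from rig import ctrl, eyes, models gives the robot as it stands.
- The arm moves only by the shell command python3 -m crank 'ROWS' [FORCE]. ROWS is JSON, a list of rows, each an object with "dp": the shift along the tool's x, y, z in mm, a list of three; "roll": the turn about the tool's y in rad; "gripper": the closure in counts, from 0 (fully open) to 255 (shut). A call has 1 to 10 rows; each row is the pose to reach, as a shift and turn from the pose commanded when the call began, along the tool's axes at that moment; what a row does not reach only later rows make up. A row lasts 1/12 s, in which the tool goes at most 41.7 mm and 7.16 degrees, less where a joint would pass 70% of its speed; a pose out of reach is approached as far as the arm can. A call with a gripper value outside its range is refused whole. The fingers move at their own pace and stop on an object; FORCE is the grip in N (left out, the last holds). Time passes only in rows, so rows that repeat a pose let the fingers close. It gives the time, the measured TCP pose, the force and the opening at its end, in the units of the state.
- ctrl.sense(): the state, without advancing time (a new reading comes with each control period).
- eyes.capture(name): name is "side" or "top" or "wrist"; returns a dict with "color" (480x640x3 uint8, red, green, blue), "fx", "fy", "cx", "cy" (pixels), "distortion" ([k1, k2, p1, p2, k3] as OpenCV has them; the pictures are not rectified), "R" (3x3) and "t" (3): a world point X has camera coordinates R X + t. Camera axes: x right, y down, z forward; pixel columns grow to the right and rows downward; lengths in mm; the calibration is good to about 2 mm. A picture is of the moment at which its call begins. There is no depth.
- ctrl.finish_job(): hands the job in, once; it reports no verdict.
Trained networks look in a picture, given as the dict that the camera call returned (one of the last four; its "shot" number tells which), for a name from the list of things; names that differ only in an ending like _2 or _b are one class to them, and where a whole thing is asked for, a point or a joint stands for the part that bears it (a point fixed in the world has none). Each returns a list of dicts, best first, with "confidence" (0 to 1); they miss things now and then, are a little off and sometimes report something else, mostly with a low value. They report only what shows in the picture. A call takes as long as a camera call.
- models.spot_in(picture, label): "extent" ([centre column, centre row, width, height] in pixels, round what is visible of it).
- models.spot_point(picture, label): "centre" ([column, row] in pixels: a listed point, or the origin of a listed thing).
The state is a dict: "time_s": time; "joints": joint angles; "dq": joint speeds; "tau": joint torques, N m; "eef_pos": TCP position; "ee_rot": TCP orientation; "force": force on the tool from outside, world axes, zero at the start; "wrist_torque": the same for the moment, N m; "grip_width": opening from 0.0 (shut) to 1.0 (fully open).
Only numpy, scipy, OpenCV 4.12 (cv2) and the standard library are available. Lean on these libraries where they do the work, as an engineer would, in place of code of your own. Each camera call takes 0.05 s, during which the arm holds its last target. There are 200 camera calls.

## Working session

There is one attempt and no reset: what is moved stays moved. The work goes in short steps, Python scripts to look and compute and a shell command to move; the robot and the scene stay as the last step left them, time stands still between calls to the robot, and variables do not carry over. Pictures are saved under pics/ and viewed, about 8 in all and at most 12, crops included, and the job is handed in when it is done.

```bash
mkdir -p pics; cat > h.py <<'E'
import numpy as np, cv2
from rig import ctrl, eyes, models
from scipy.spatial.transform import Rotation as Rn
def rot(q): return Rn.from_quat([q[1],q[2],q[3],q[0]]).as_matrix()
def K(p): return np.array([[p['fx'],0,p['cx']],[0,p['fy'],p['cy']],[0,0,1.]])
def ray(p,uv):
    n=cv2.undistortPoints(np.array([[uv]],float),K(p),np.array(p['distortion'],float))[0,0]
    R=np.array(p['R']);t=np.array(p['t'])
    return -R.T@t, R.T@np.array([n[0],n[1],1])
def atz(p,uv,z):
    c,d=ray(p,uv); return c+d*(z-c[2])/d[2]
def proj(p,X):
    R=np.array(p['R']);t=np.array(p['t'])
    return cv2.projectPoints(np.array(X,float).reshape(-1,3),cv2.Rodrigues(R)[0],t.reshape(3,1).astype(float),K(p),np.array(p['distortion'],float))[0][:,0]
def tri(obs):
    A=np.zeros((3,3));b=np.zeros(3)
    for p,uv in obs:
        c,d=ray(p,uv);d=d/np.linalg.norm(d);M=np.eye(3)-np.outer(d,d);A+=M;b+=M@c
    return np.linalg.solve(A,b)
def save(p,n,crop=None,f=1):
    im=p['color'][:,:,::-1]
    if crop: x0,y0,x1,y1=crop; im=im[y0:y1,x0:x1]
    cv2.imwrite('pics/'+n+'.png',cv2.resize(im,None,fx=f,fy=f,interpolation=cv2.INTER_CUBIC))
np.set_printoptions(precision=1,suppress=True)
E
python3 - <<'E'
from h import *
s=ctrl.sense();print(s['eef_pos'],s['ee_rot'],s['time_s']);print(rot(s['ee_rot']))
P={n:eyes.capture(n) for n in('top','side','wrist')}
for n,p in P.items():
    save(p,n)
    print(n,-np.array(p['R']).T@np.array(p['t']))
    for l in('wedge_grip','clip','axle_end','mat'):
        print(l,[(np.round(d['centre']),round(d['confidence'],2)) for d in models.spot_point(p,l)][:3],[(np.round(d['extent']),round(d['confidence'],2)) for d in models.spot_in(p,l)][:3] if l!='axle_end' else '')
cv2.imwrite('pics/ts.png',cv2.resize(np.hstack([P['top']['color'],P['side']['color']])[:,:,::-1],(800,300),interpolation=cv2.INTER_AREA))
E
```

```text
[117.9 511.3 252.7] [-0.7  0.7 -0.1  0.1] 0.0
[[ 1.  -0.   0.2]
 [-0.2 -0.   1. ]
 [-0.  -1.  -0. ]]
top [430.8 -58.9 824.9]
wedge_grip [(array([454., 280.]), 0.82)] [(array([429., 284.,  78.,  15.]), 0.6)]
clip [(array([166., 205.]), 0.84)] [(array([167., 202.,  15.,  34.]), 0.76)]
axle_end [(array([188., 204.]), 0.66)] 
mat [(array([378., 190.]), 0.96)] [(array([380., 189., 106.,  98.]), 0.92)]
side [214.6 339.7 633.3]
wedge_grip [(array([317., 195.]), 0.51), (array([177., 320.]), 0.25)] [(array([420., 204.,  52.,  62.]), 0.63)]
clip [(array([179., 318.]), 0.59)] [(array([174., 309.,  29.,  29.]), 0.97)]
axle_end [(array([196., 303.]), 0.72)] 
mat [(array([317., 193.]), 0.96)] [(array([315., 194.,  97.,  71.]), 0.55)]
wrist [ 52.2 525.5 373.4]
wedge_grip [] []
clip [] []
axle_end [] 
mat [] []
```

View pics/top.png

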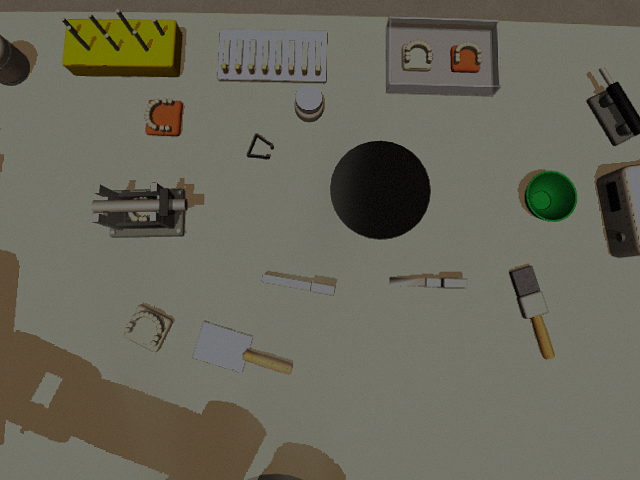

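View pics/side.png

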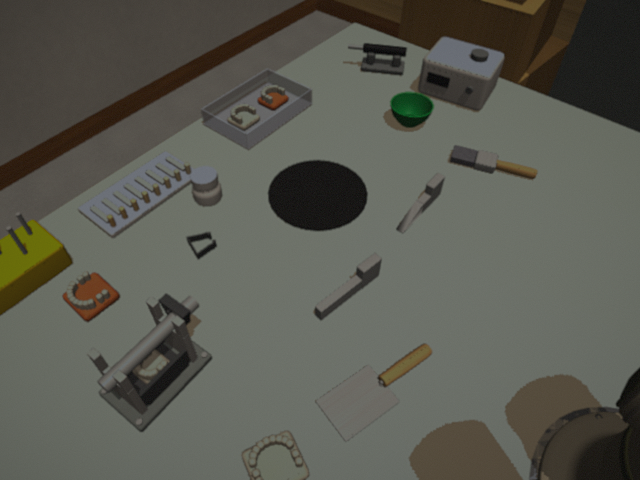

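The top view shows the stand at (140,210) with the axle end facing right at (188,204), and the clip on it at (166,205). The tapered wedge runs from its handle at (454,280) to its tip at (390,280). The untapered bar is at (262–335,285), the spare clip at (260,147) and the mat at (380,190). The side view agrees: the tapered wedge is at (420,204).

```bash
python3 - <<'E'
from h import *
t=eyes.capture('top');s=eyes.capture('side')
g=lambda p,l:models.spot_point(p,l)
for l,z in(('axle_end',78),('clip',78),('mat',0),('wedge_grip',22.5)):
    a=g(t,l);b=g(s,l)
    for q in a[:2]: print(l,'top',atz(t,q['centre'],z),q['confidence'])
    for q in b[:2]: print(l,'side',atz(s,q['centre'],z),q['confidence'])
    if a and b: print(' tri',tri([(t,a[0]['centre']),(s,b[0]['centre'])]))
print('handle end/tip',atz(t,(466,283),45),atz(t,(390,280),3))
save(t,'tw',(370,250,490,310),5)
im=np.vstack([cv2.resize(t['color'][255:305,370:490],(720,300),interpolation=2),cv2.resize(t['color'][170:245,85:205],(480,300),interpolation=2).copy().__class__((300,720,3),np.uint8)*0])
im[300:,:480]=cv2.resize(t['color'][170:245,85:205],(480,300),interpolation=2)
cv2.imwrite('pics/tw.png',im[:,:,::-1])
E
```

```text
axle_end top [564.3 147.8  78. ] 0.7
axle_end top [ 595.5 -153.5   78. ] 0.24
axle_end side [559.6 157.4  78. ] 0.59
 tri [567.6 152.3  63.8]
clip top [561.9 180.8  78. ] 0.9
clip side [554.3 186.   78. ] 0.67
 tri [562.7 183.5  66.5]
mat top [ 618.1 -162.5    0. ] 0.96
mat side [ 612.5 -170.6    0. ] 0.58
 tri [ 612.8 -163.9    6.1]
wedge_grip top [ 453.7 -296.4   22.5] 0.8
wedge_grip side [ 451.6 -285.2   22.5] 0.93
 tri [ 455.4 -299.6    9.3]
handle end/tip [ 447.5 -309.3   45. ] [ 450.8 -189.3    3. ]
```

View pics/tw.png

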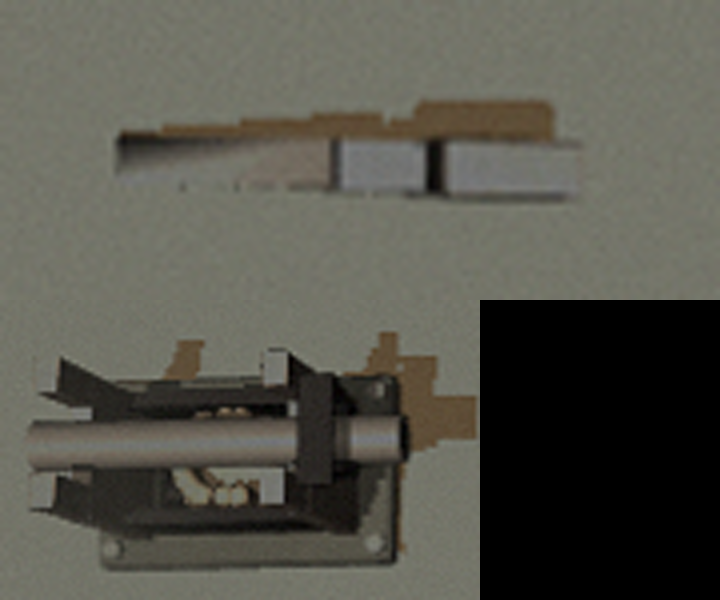

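```bash
python3 - <<'E'
from h import *
s=ctrl.sense();R=rot(s['ee_rot']);print(np.round(R,4),s['eef_pos'])
p=eyes.capture('top');print(R.T@(np.array([454,-280,250])-s['eef_pos']))
print('angle',np.arctan2(R[1,2],R[0,2]))
print('axle top line',atz(p,(187,205),88),atz(p,(92,206.5),88),'handle',atz(p,(455.3,283.2),45),'tip',atz(p,(389.5,282),3))
w=eyes.capture('wrist');print(R.T@np.array(w['R']).T)
E
```

```text
[[ 1.   0.   0.2]
 [-0.2  0.   1. ]
 [-0.  -1.   0. ]] [118.1 511.6 253.3]
[ 505.3    3.3 -695.8]
angle 1.3440240200100217
axle top line [560.2 147.9  88. ] [554.4 300.7  88. ] handle [ 446.8 -291.4   45. ] tip [ 447.3 -188.5    3. ]
[[ 0.   1.   0.3]
 [-0.  -0.3  1. ]
 [ 1.  -0.  -0. ]]
```

```bash
python3 -m crank '[{"dp":[505,0,-696],"roll":1.344,"gripper":0},{"dp":[505,0,-696],"roll":1.344,"gripper":0},{"dp":[505,0,-696],"roll":1.344,"gripper":0},{"dp":[505,0,-696],"roll":1.344,"gripper":0},{"dp":[505,0,-696],"roll":1.344,"gripper":0},{"dp":[505,0,-696],"roll":1.344,"gripper":0},{"dp":[505,0,-696],"roll":1.344,"gripper":0},{"dp":[505,0,-696],"roll":1.344,"gripper":0},{"dp":[505,0,-696],"roll":1.344,"gripper":0},{"dp":[505,0,-696],"roll":1.344,"gripper":0}]'
python3 - <<'E'
from h import *
s=ctrl.sense();R=rot(s['ee_rot']);print(np.round(R,4),s['eef_pos'])
print(R.T@(np.array([454,-280,250])-s['eef_pos']),'angle',np.arctan2(R[1,2],R[0,2]),s['joints'])
E
```

```text
time_s: 2.63
eef_pos: [280.7, 126.2, 253.6]
ee_rot: [0.522, -0.521, 0.477, -0.478]
force: [2.3, 1.7, 0.2]
grip_width: 0.999
[[ 0.1  0.   1. ]
 [-1.   0.   0.1]
 [ 0.  -1.   0. ]] [280.7 126.2 253.6]
[420.    3.8 136.6] angle 0.08863734783620214 [ 0.  -0.2  2.   0.   1.3 -0.1]
```

```bash
python3 -m crank '[{"dp":[420,0,137],"roll":0.089,"gripper":0},{"dp":[420,0,137],"roll":0.089,"gripper":0},{"dp":[420,0,137],"roll":0.089,"gripper":0},{"dp":[420,0,137],"roll":0.089,"gripper":0},{"dp":[420,0,137],"roll":0.089,"gripper":0},{"dp":[420,0,137],"roll":0.089,"gripper":0},{"dp":[420,0,137],"roll":0.089,"gripper":0},{"dp":[420,0,137],"roll":0.089,"gripper":0},{"dp":[420,0,137],"roll":0.089,"gripper":0},{"dp":[420,0,137],"roll":0.089,"gripper":0}]'
python3 - <<'E'
from h import *
s=ctrl.sense();R=rot(s['ee_rot']);np.set_printoptions(precision=3,suppress=True);print(R,s['eef_pos'])
w=eyes.capture('wrist');save(w,'w1')
for l in('wedge_grip','mat'):print(l,[(d['centre'],d['confidence'],atz(w,d['centre'],22.5)) for d in models.spot_point(w,l)])
print(-np.array(w['R']).T@w['t'])
E
```

```text
time_s: 3.47
eef_pos: [447.0, -256.3, 253.2]
ee_rot: [0.501, -0.501, 0.499, -0.499]
force: [1.2, 0.2, 0.0]
grip_width: 1.003
[[ 0.005  0.     1.   ]
 [-1.    -0.     0.005]
 [ 0.    -1.     0.   ]] [ 446.961 -256.311  253.191]
wedge_grip [([315.5, 245.5], 0.77, array([ 447.059, -291.797,   22.5  ]))]
mat [([513.3, 100.5], 0.88, array([ 604.229, -171.233,   22.5  ]))]
[ 446.046 -190.374  373.8  ]
```

View pics/w1.png

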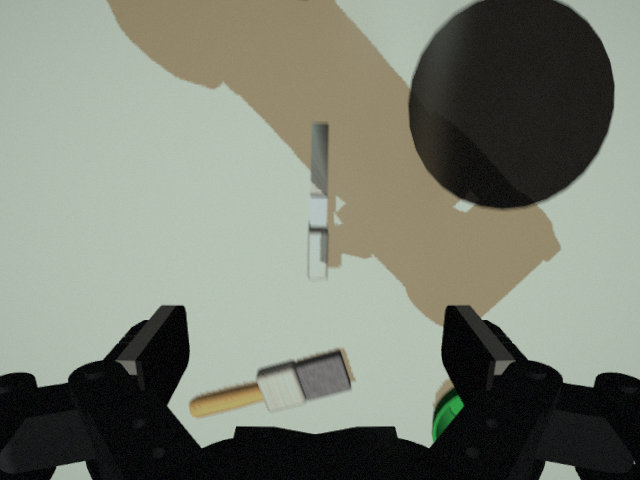

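The wrist view shows the wedge upright: handle at (318,254), saddle at (318,210), tip at (320,123). It is nearly aligned with the tool.

```bash
python3 - <<'E'
from h import *
s=ctrl.sense();w=eyes.capture('wrist')
im=cv2.cvtColor(w['color'],cv2.COLOR_RGB2GRAY)
for r in (145,160,200,215,240,260,270): print(r,im[r,300:345].tolist())
print('c',im[215:290,316].tolist()); print('tip',im[115:132,320].tolist())
a=atz(w,(317.5,229),45);b=atz(w,(317.5,278),45);t=atz(w,(320,123),3)
print(a,b,t,'yaw dev',np.arctan2(t[0]-(a+b)[0]/2,t[1]-(a+b)[1]/2))
E
```

```text
145 [139, 139, 137, 138, 139, 139, 138, 139, 138, 139, 134, 124, 121, 123, 122, 118, 117, 116, 112, 105, 103, 96, 89, 87, 83, 80, 75, 87, 119, 137, 138, 140, 139, 138, 138, 138, 140, 141, 141, 139, 139, 140, 138, 139, 139]
160 [171, 158, 139, 139, 139, 139, 137, 139, 138, 139, 129, 117, 112, 117, 118, 119, 117, 118, 115, 120, 115, 109, 110, 101, 93, 92, 85, 103, 128, 140, 138, 141, 138, 136, 141, 141, 139, 138, 138, 141, 138, 140, 138, 138, 140]
200 [192, 189, 187, 188, 189, 188, 190, 189, 188, 188, 189, 190, 191, 192, 192, 190, 190, 192, 191, 193, 189, 191, 191, 188, 189, 188, 181, 160, 138, 139, 138, 141, 140, 140, 142, 166, 185, 186, 184, 183, 182, 185, 166, 142, 141]
215 [189, 191, 190, 188, 190, 191, 189, 190, 190, 190, 192, 191, 190, 191, 191, 188, 187, 190, 188, 189, 189, 188, 189, 188, 189, 188, 171, 146, 141, 139, 138, 144, 143, 165, 187, 186, 168, 141, 142, 141, 143, 142, 144, 140, 141]
240 [191, 188, 189, 189, 188, 187, 191, 165, 150, 180, 191, 190, 190, 190, 192, 191, 192, 191, 191, 191, 188, 162, 123, 123, 124, 122, 110, 97, 121, 139, 141, 140, 140, 142, 142, 141, 140, 1
[... 346 characters left out ...]
8, 187, 190, 189, 191, 191, 190, 191, 189, 187, 185, 169, 131, 155, 188, 190, 189, 187, 188, 188, 188, 187, 187, 188, 187, 187, 188, 187, 189, 188, 189]
c [187, 191, 189, 188, 190, 189, 191, 193, 192, 190, 132, 78, 57, 60, 57, 57, 119, 159, 187, 190, 192, 189, 190, 191, 191, 192, 188, 187, 191, 191, 189, 191, 191, 188, 189, 188, 188, 190, 190, 188, 189, 189, 189, 190, 190, 190, 189, 190, 188, 190, 191, 186, 188, 189, 190, 190, 190, 189, 188, 189, 188, 189, 169, 165, 186, 187, 187, 188, 189, 188, 188, 190, 186, 187, 187]
tip [137, 137, 136, 140, 137, 138, 109, 81, 85, 83, 86, 85, 84, 85, 85, 84, 92]
[ 448. -271.   45.] [ 448.1 -311.8   45. ] [ 450.1 -190.3    3. ] yaw dev 0.019997160752921263
```

```bash
python3 -c "
from h import *;s=ctrl.sense();print(s['eef_pos'],s['time_s'])"
python3 -m crank '[{"dp":[38,40,1],"roll":0.02,"gripper":0},{"dp":[38,80,1],"roll":0.02,"gripper":0},{"dp":[38,120,1],"roll":0.02,"gripper":0},{"dp":[38,160,1],"roll":0.02,"gripper":0},{"dp":[38,160,1],"roll":0.02,"gripper":0},{"dp":[38,160,1],"roll":0.02,"gripper":0},{"dp":[38,160,1],"roll":0.02,"gripper":0}]'
```

```text
[ 446.4 -254.5  252.7] 3.6667
time_s: 4.25
eef_pos: [448.6, -292.2, 95.7]
ee_rot: [-0.497, 0.497, -0.502, 0.504]
force: [0.3, -0.5, 0.8]
grip_width: 1.002
```

```bash
python3 -m crank '[{"dp":[1,35,0],"roll":0,"gripper":0},{"dp":[1,67,0],"roll":0,"gripper":0},{"dp":[1,67,0],"roll":0,"gripper":0},{"dp":[1,67,0],"roll":0,"gripper":0}]' 80
python3 -c "
from h import *;s=ctrl.sense();print(s['eef_pos'],s['time_s'])"
python3 -m crank '[{"dp":[0,0,0],"roll":0,"gripper":255},{"dp":[0,0,0],"roll":0,"gripper":255},{"dp":[0,0,0],"roll":0,"gripper":255},{"dp":[0,0,0],"roll":0,"gripper":255},{"dp":[0,0,0],"roll":0,"gripper":255},{"dp":[0,0,0],"roll":0,"gripper":255},{"dp":[0,0,0],"roll":0,"gripper":255},{"dp":[0,0,0],"roll":0,"gripper":255},{"dp":[0,0,0],"roll":0,"gripper":255},{"dp":[0,0,0],"roll":0,"gripper":255}]' 80
```

```text
time_s: 4.58
eef_pos: [448.4, -293.4, 28.2]
ee_rot: [-0.496, 0.496, -0.503, 0.504]
force: [0.1, -0.7, -0.1]
grip_width: 0.997
[ 448.4 -293.4   28.2] 4.5833
time_s: 5.42
eef_pos: [448.0, -293.3, 26.9]
ee_rot: [-0.496, 0.496, -0.503, 0.504]
force: [-0.2, 0.4, 5.6]
grip_width: 0.178
```

```bash
python3 -m crank '[{"dp":[0,-40,0],"roll":0,"gripper":255},{"dp":[0,-80,0],"roll":0,"gripper":255},{"dp":[-20,-118,10],"roll":0,"gripper":255},{"dp":[-50,-118,20],"roll":0,"gripper":255},{"dp":[-90,-118,36],"roll":0,"gripper":255},{"dp":[-128,-118,52],"roll":0,"gripper":255},{"dp":[-166,-118,68],"roll":0,"gripper":255},{"dp":[-204,-118,84],"roll":0,"gripper":255},{"dp":[-242,-118,100],"roll":0,"gripper":255},{"dp":[-275,-118,112],"roll":0,"gripper":255}]'
python3 -m crank '[{"dp":[-10,0,0],"roll":0,"gripper":255},{"dp":[-10,0,0],"roll":0,"gripper":255},{"dp":[-10,0,0],"roll":0,"gripper":255}]'
python3 - <<'E'
from h import *
s=ctrl.sense();R=rot(s['ee_rot']);print(s['eef_pos'],s['force'],s['grip_width'],np.arctan2(R[1,2],R[0,2]))
w=eyes.capture('wrist');save(w,'w2');t=eyes.capture('top');sd=eyes.capture('side')
for n,p in(('w',w),('t',t),('s',sd)):
  for l,z in(('wedge_grip',s['eef_pos'][2]-4),('axle_end',78),('clip',78)):
    print(n,l,[(np.array(d['centre']),round(d['confidence'],2),atz(p,d['centre'],z)) for d in models.spot_point(p,l)][:2])
save(sd,'s2',(60,150,380,390),2.5)
E
```

```text
time_s: 6.25
eef_pos: [564.2, -17.2, 144.0]
ee_rot: [0.496, -0.497, 0.504, -0.503]
force: [0.3, -0.3, -2.4]
grip_width: 0.179
time_s: 6.5
eef_pos: [563.6, -9.8, 143.9]
ee_rot: [0.496, -0.497, 0.504, -0.503]
force: [-0.4, -0.8, -2.4]
grip_width: 0.178
[563.6  -9.8 143.9] [-0.4 -0.8 -2.4] 0.17822419951070512 -0.013651920540396123
w wedge_grip [(array([314.4, 332.4]), 0.61, array([562.8,  -8.8, 139.9]))]
w axle_end []
w clip []
t wedge_grip []
t axle_end []
t clip [(array([168.5, 203.1]), 0.42, array([564.4, 180.9,  78. ]))]
s wedge_grip [(array([269.1, 199.4]), 0.56, array([569.6,  -6.1, 139.9]))]
s axle_end [(array([193.7, 302.4]), 0.77, array([562.4, 155.2,  78. ]))]
s clip [(array([176.3, 320.9]), 0.81, array([558.6, 188.6,  78. ]))]
```

View pics/w2.png

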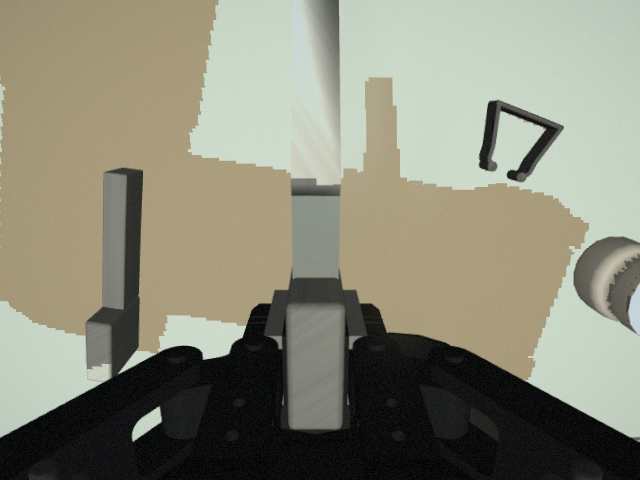

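View pics/s2.png

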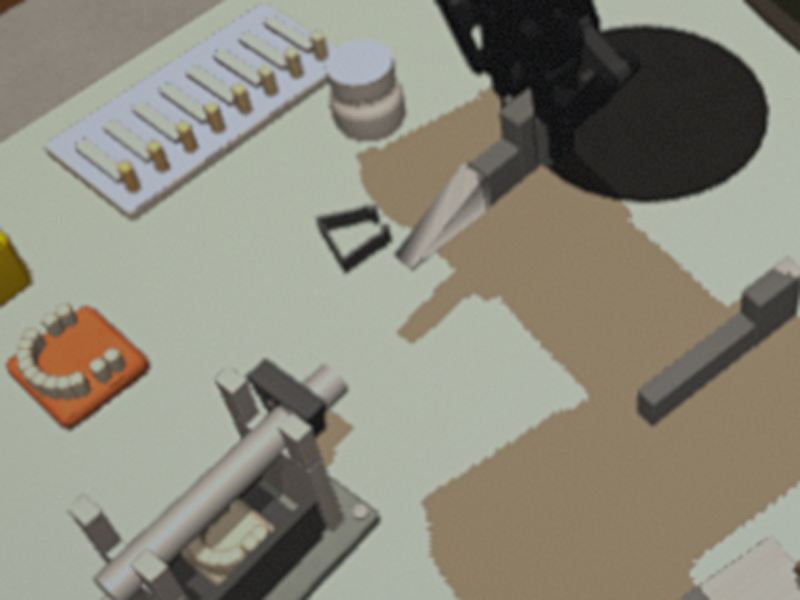

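The wrist view shows the wedge held upright and central, handle at (318,365), blade running up the picture. The side crop shows the blade level, the axle end at (335,383) and the clip at (285,395). Next I look at the axle from close above, offset sideways.

```bash
python3 -m crank '[{"dp":[-20,-35,20],"roll":0,"gripper":255},{"dp":[-40,-70,40],"roll":0,"gripper":255},{"dp":[-70,-100,57],"roll":0,"gripper":255},{"dp":[-70,-106,57],"roll":0,"gripper":255},{"dp":[-70,-106,57],"roll":0,"gripper":255},{"dp":[-70,-106,57],"roll":0,"gripper":255},{"dp":[-70,-106,57],"roll":0,"gripper":255}]'
python3 - <<'E'
from h import *
s=ctrl.sense();R=rot(s['ee_rot']);print(s['eef_pos'],s['force'],s['grip_width'],np.arctan2(R[1,2],R[0,2]))
w=eyes.capture('wrist');save(w,'w3')
np.savez('w3.npz',**{k:w[k] for k in('color','fx','fy','cx','cy','distortion','R','t')})
for l,z in(('wedge_grip',s['eef_pos'][2]-4),('axle_end',78),('clip',78)):
    print(l,[(np.array(d['centre']),round(d['confidence'],2),atz(w,d['centre'],z)) for d in models.spot_point(w,l)][:2])
E
```

```text
time_s: 7.68
eef_pos: [621.1, 58.6, 248.5]
ee_rot: [0.495, -0.497, 0.505, -0.503]
force: [-0.1, 0.9, -3.1]
grip_width: 0.181
[621.1  58.6 248.5] [-0.1  0.9 -3.1] 0.18136715221882668 -0.015257806526861527
wedge_grip [(array([314.2, 328.7]), 0.61, array([620.3,  60.9, 244.5]))]
axle_end [(array([225.2,  82.7]), 0.87, array([563.6, 150.8,  78. ]))]
clip [(array([219.7,  32.1]), 0.67, array([561.9, 181.8,  78. ]))]
```

View pics/w3.png

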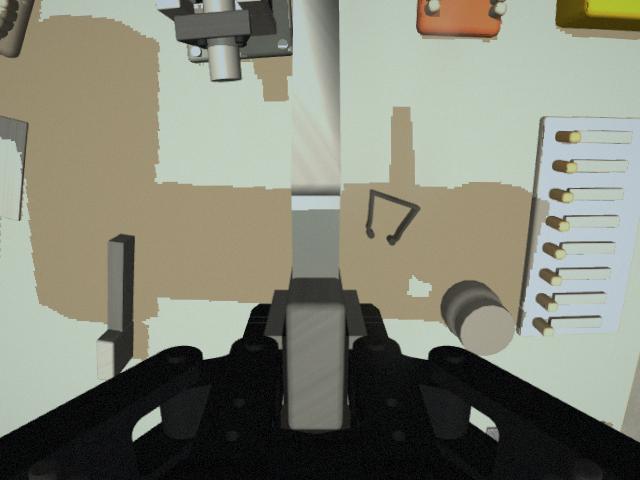

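The axle end is at (225,78) and the clip at (215,28), partly cut off. I'll move 90 mm further to see the whole axle.

```bash
python3 -m crank '[{"dp":[-40,0,0],"roll":0,"gripper":255},{"dp":[-80,0,0],"roll":0,"gripper":255},{"dp":[-90,0,0],"roll":0,"gripper":255},{"dp":[-90,0,0],"roll":0,"gripper":255},{"dp":[-90,0,0],"roll":0,"gripper":255},{"dp":[-90,0,0],"roll":0,"gripper":255}]'
python3 - <<'E'
from h import *
s=ctrl.sense();R=rot(s['ee_rot']);print(s['eef_pos'],s['grip_width'],np.arctan2(R[1,2],R[0,2]))
w=eyes.capture('wrist');save(w,'w4',(140,0,460,300),2)
import pickle;pickle.dump(w,open('w4.pkl','wb'))
for l,z in(('wedge_grip',s['eef_pos'][2]-4),('axle_end',78),('clip',78)):
    print(l,[(np.array(d['centre']),round(d['confidence'],2),atz(w,d['centre'],z)) for d in models.spot_point(w,l)][:2])
E
```

```text
time_s: 8.38
eef_pos: [623.3, 148.0, 250.0]
ee_rot: [0.496, -0.496, 0.504, -0.504]
force: [-0.4, 0.6, -2.2]
grip_width: 0.174
[623.3 148.  250. ] 0.17444798100404044 -0.015860185309286328
wedge_grip [(array([312.9, 328.7]), 0.69, array([622.1, 150.4, 246. ]))]
axle_end []
clip [(array([223.8, 172.9]), 0.9, array([561.3, 181.9,  78. ]))]
```

View pics/w4.png

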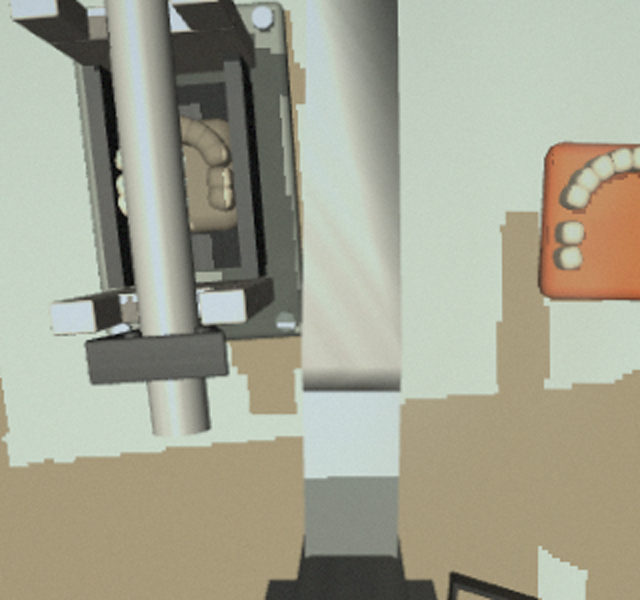

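The crop shows the axle running from (181,430) to (137,10), with the bridge at (158,357) and the horns at (75,315) and (222,305). The wedge saddle is at (350,435), with its ridge at row 388.

```bash
python3 - <<'E'
from h import *
import pickle
w=pickle.load(open('w4.pkl','rb'));np.set_printoptions(precision=2,suppress=True)
g=cv2.cvtColor(w['color'],cv2.COLOR_RGB2GRAY)
f=lambda c,r:(c/2+140,r/2)
e=atz(w,f(180.5,432),78)
for uv in (f(149,255),f(137,10)):
    b=atz(w,uv,78); d=b-e; print('axis',e,b,'yaw', np.arctan2(-d[0],d[1]))
print('bridge top centre',atz(w,f(158,357),104),'bridge ends',atz(w,f(90,362),105),atz(w,f(224,352),105))
print('horn tops',atz(w,f(75,316),109),atz(w,f(222,306),109))
u=250-26.9
print('wedge ridge y',atz(w,f(352,388),u+28),'saddle/handle',atz(w,f(351,478),u+25),'saddle mid',atz(w,f(351,435),u+25))
for r in (190,205): print(r,g[r,205:255].tolist())
print(g[205:225,231].tolist())
E
```

```text
axis [563.75 151.84  78.  ] [557.13 212.09  78.  ] yaw 0.10948321504871246
axis [563.75 151.84  78.  ] [558.15 288.01  78.  ] yaw 0.0410997043559864
bridge top centre [563.65 181.31 104.  ] bridge ends [542.43 180.38 105.  ] [584.47 182.53 105.  ]
horn tops [540.31 194.94 109.  ] [585.18 196.82 109.  ]
wedge ridge y [623.81 194.49 251.1 ] saddle/handle [623.44 180.61 248.1 ] saddle mid [623.55 187.1  248.1 ]
190 [95, 94, 91, 106, 107, 106, 97, 125, 92, 99, 107, 143, 146, 152, 155, 163, 163, 166, 169, 178, 176, 177, 171, 169, 174, 164, 156, 169, 159, 156, 146, 136, 125, 114, 101, 88, 69, 98, 179, 208, 210, 207, 209, 207, 209, 207, 210, 209, 211, 209]
205 [210, 209, 207, 211, 207, 208, 207, 209, 210, 208, 152, 159, 178, 182, 189, 196, 199, 201, 204, 205, 209, 210, 210, 209, 204, 199, 190, 178, 173, 168, 159, 148, 142, 132, 122, 108, 94, 76, 66, 130, 209, 206, 210, 210, 208, 208, 210, 209, 209, 208]
[190, 189, 190, 193, 191, 194, 196, 196, 194, 197, 201, 199, 200, 207, 210, 207, 210, 206, 174, 153]
```

```bash
python3 -m crank '[{"dp":[40,0,0],"roll":-0.058,"gripper":255},{"dp":[80,0,0],"roll":-0.058,"gripper":255},{"dp":[118,10,0],"roll":-0.058,"gripper":255},{"dp":[128,40,-10],"roll":-0.058,"gripper":255},{"dp":[128,70,-30],"roll":-0.058,"gripper":255},{"dp":[128,100,-45],"roll":-0.058,"gripper":255},{"dp":[128,125,-53],"roll":-0.058,"gripper":255},{"dp":[128,131,-53],"roll":-0.058,"gripper":255},{"dp":[128,131,-53],"roll":-0.058,"gripper":255},{"dp":[128,131,-53],"roll":-0.058,"gripper":255}]'
python3 - <<'E'
from h import *
v=[]
sd=eyes.capture('side');t=eyes.capture('top')
s=ctrl.sense();R=rot(s['ee_rot']);print(s['eef_pos'],s['force'],s['grip_width'],np.arctan2(R[1,2],R[0,2]))
a=cv2.resize(sd['color'][230:390,110:270],(600,600),interpolation=2);cv2.imwrite('pics/s5.png',a[:,:,::-1])
# expected projections
T=np.array(s['eef_pos']);y=np.arctan2(R[1,2],R[0,2]);d=np.array([-np.sin(y),np.cos(y),0])
tip=T+d*105.7;tip[2]-=26.9
print('tip',tip,(proj(sd,tip)-[110,230])*3.75,'axle end top',(proj(sd,[563.2,152,88])-[110,230])*3.75)
E
```

```text
time_s: 9.42
eef_pos: [569.7, 21.7, 120.8]
ee_rot: [0.511, -0.51, 0.488, -0.49]
force: [0.8, 0.2, -1.9]
grip_width: 0.173
[569.9  21.9 121.1] [ 0.5  0.6 -2.9] 0.17778342450067985 0.043319318374751385
tip [565.3 127.5  94.2] [[358.8 190.5]] axle end top [[314.1 248.4]]
```

View pics/s5.png

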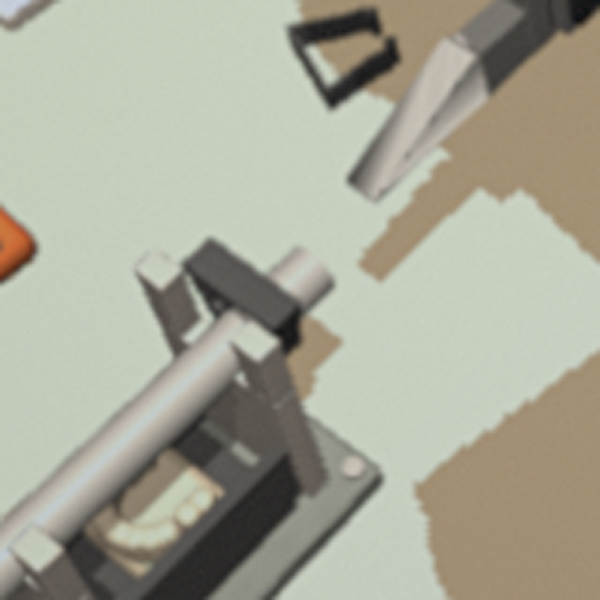

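The side crop shows the tip at (365,190), where predicted, just above and in line with the axle end at (310,260). Advancing over the axle, then lowering until it touches.

```bash
python3 -m crank '[{"dp":[-12,1,-1],"roll":0,"gripper":255},{"dp":[-24,2,-1],"roll":0,"gripper":255},{"dp":[-36,3,-1],"roll":0,"gripper":255},{"dp":[-36,3,-1],"roll":0,"gripper":255},{"dp":[-36,3,-1],"roll":0,"gripper":255}]' 110
python3 -m crank '[{"dp":[0,1,0],"roll":0,"gripper":255},{"dp":[0,1,0],"roll":0,"gripper":255},{"dp":[0,1,0],"roll":0,"gripper":255}]'
python3 -m crank '[{"dp":[0,1,0],"roll":0,"gripper":255},{"dp":[0,1,0],"roll":0,"gripper":255},{"dp":[0,1,0],"roll":0,"gripper":255}]'
```

```text
time_s: 9.93
eef_pos: [565.8, 59.3, 116.4]
ee_rot: [0.511, -0.511, 0.489, -0.489]
force: [0.3, -0.5, -2.3]
grip_width: 0.175
time_s: 10.18
eef_pos: [565.9, 57.7, 115.3]
ee_rot: [-0.511, 0.511, -0.489, 0.489]
force: [-0.3, -0.8, -1.9]
grip_width: 0.174
time_s: 10.43
eef_pos: [566.0, 57.7, 114.6]
ee_rot: [0.511, -0.511, 0.489, -0.489]
force: [-0.8, -2.2, 0.5]
grip_width: 0.173
```

```bash
python3 -m crank '[{"dp":[-5,0,0],"roll":0,"gripper":255},{"dp":[-10,0,0],"roll":0,"gripper":255},{"dp":[-15,0,0],"roll":0,"gripper":255},{"dp":[-20,0,0],"roll":0,"gripper":255},{"dp":[-25,0,0],"roll":0,"gripper":255},{"dp":[-30,0,0],"roll":0,"gripper":255},{"dp":[-30,0,0],"roll":0,"gripper":255},{"dp":[-30,0,0],"roll":0,"gripper":255}]'
python3 -m crank '[{"dp":[-4,0,0],"roll":0,"gripper":255},{"dp":[-8,0,0],"roll":0,"gripper":255},{"dp":[-12,0,0],"roll":0,"gripper":255},{"dp":[-15,0,0],"roll":0,"gripper":255},{"dp":[-15,0,0],"roll":0,"gripper":255}]'
```

```text
time_s: 11.1
eef_pos: [564.6, 89.1, 114.4]
ee_rot: [0.511, -0.51, 0.489, -0.489]
force: [1.8, 3.8, 3.3]
grip_width: 0.175
time_s: 11.52
eef_pos: [564.4, 101.7, 114.8]
ee_rot: [-0.51, 0.511, -0.488, 0.49]
force: [1.7, -8.9, 5.8]
grip_width: 0.174
```

```bash
python3 -m crank '[{"dp":[-4,0,0],"roll":0,"gripper":255},{"dp":[-8,0,0],"roll":0,"gripper":255},{"dp":[-12,0,0],"roll":0,"gripper":255},{"dp":[-16,0,0],"roll":0,"gripper":255},{"dp":[-20,0,0],"roll":0,"gripper":255},{"dp":[-20,0,0],"roll":0,"gripper":255}]'
python3 -m crank '[{"dp":[-4,0,0],"roll":0,"gripper":255},{"dp":[-8,0,0],"roll":0,"gripper":255},{"dp":[-12,0,0],"roll":0,"gripper":255},{"dp":[-16,0,0],"roll":0,"gripper":255},{"dp":[-20,0,0],"roll":0,"gripper":255},{"dp":[-24,0,0],"roll":0,"gripper":255},{"dp":[-24,0,0],"roll":0,"gripper":255},{"dp":[-24,0,0],"roll":0,"gripper":255}]'
python3 - <<'E'
from h import *
sd=eyes.capture('side');w=eyes.capture('wrist')
s=ctrl.sense();print(s['eef_pos'],s['force'],s['grip_width'])
im=np.hstack([cv2.resize(sd['color'][230:380,110:260],(450,450),interpolation=2),cv2.resize(w['color'][150:450,200:430],(345,450),interpolation=2)]);cv2.imwrite('pics/s6.png',im[:,:,::-1])
E
```

```text
time_s: 12.02
eef_pos: [563.5, 122.5, 114.8]
ee_rot: [-0.511, 0.511, -0.488, 0.49]
force: [1.5, -5.4, 6.1]
grip_width: 0.177
time_s: 12.68
eef_pos: [562.5, 146.7, 114.9]
ee_rot: [0.511, -0.51, 0.489, -0.49]
force: [1.8, -2.6, 6.5]
grip_width: 0.174
[562.5 146.7 114.9] [ 0.8 -2.2  6.8] 0.17305776206210427
```

View pics/s6.png

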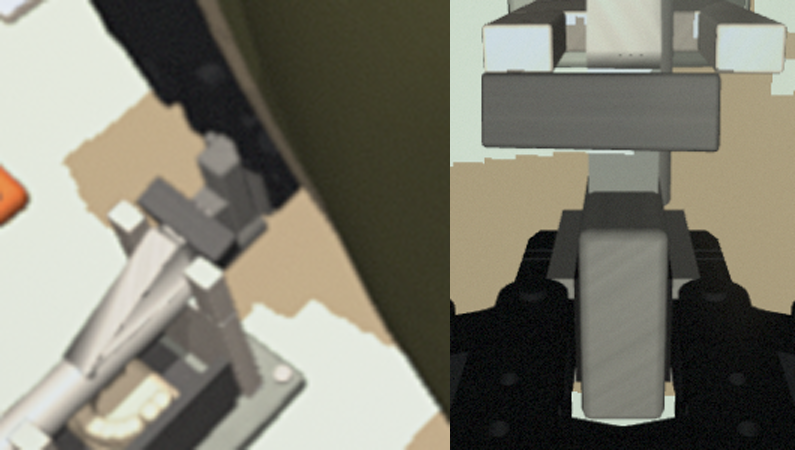

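The clip (right, (600,110)) sits in the saddle between handle and ridge, right up against the horns. The side crop agrees, with the bridge on the wedge at (190,215). Lifting slowly.

```bash
python3 -m crank '[{"dp":[1,-3,0],"roll":0,"gripper":255},{"dp":[1,-7,0],"roll":0,"gripper":255},{"dp":[1,-12,0],"roll":0,"gripper":255},{"dp":[1,-18,0],"roll":0,"gripper":255},{"dp":[1,-26,0],"roll":0,"gripper":255},{"dp":[1,-36,0],"roll":0,"gripper":255},{"dp":[1,-46,0],"roll":0,"gripper":255},{"dp":[1,-56,0],"roll":0,"gripper":255},{"dp":[1,-60,0],"roll":0,"gripper":255},{"dp":[1,-60,0],"roll":0,"gripper":255}]'
python3 - <<'E'
from h import *
w=eyes.capture('wrist')
s=ctrl.sense();print(s['eef_pos'],s['force'],s['grip_width'])
save(w,'w7',(160,100,480,440),1.5)
E
```

```text
time_s: 13.62
eef_pos: [562.5, 145.9, 175.8]
ee_rot: [0.511, -0.51, 0.488, -0.49]
force: [0.0, -13.4, -4.0]
grip_width: 0.175
[562.1 146.  174.8] [ 1.   1.  -6.8] 0.17350905342082495
```

View pics/w7.png

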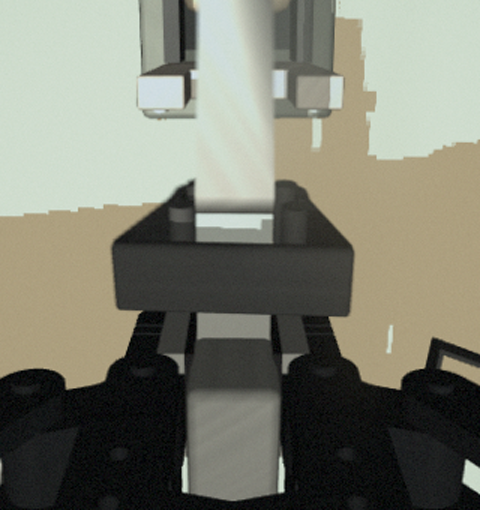

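The clip is seated level in the saddle at (233,270), well clear of the axle and stand. Carrying it to the mat.

```bash
python3 -m crank '[{"dp":[4,0,0],"roll":0,"gripper":255},{"dp":[12,0,1],"roll":0,"gripper":255},{"dp":[24,0,2],"roll":0,"gripper":255},{"dp":[40,0,4],"roll":0,"gripper":255},{"dp":[58,0,6],"roll":0,"gripper":255},{"dp":[78,0,8],"roll":0,"gripper":255},{"dp":[98,0,10],"roll":0,"gripper":255},{"dp":[118,0,12],"roll":0,"gripper":255},{"dp":[138,0,15],"roll":0,"gripper":255},{"dp":[156,0,17],"roll":0,"gripper":255}]'
python3 -m crank '[{"dp":[18,0,2],"roll":0,"gripper":255},{"dp":[38,0,4],"roll":0,"gripper":255},{"dp":[58,0,6],"roll":0,"gripper":255},{"dp":[80,0,8],"roll":0,"gripper":255},{"dp":[102,0,11],"roll":0,"gripper":255},{"dp":[124,0,13],"roll":0,"gripper":255},{"dp":[146,0,16],"roll":0,"gripper":255},{"dp":[166,0,18],"roll":0,"gripper":255},{"dp":[182,0,20],"roll":0,"gripper":255},{"dp":[192,0,21],"roll":0,"gripper":255}]'
python3 -m crank '[{"dp":[3,0,0],"roll":0,"gripper":255},{"dp":[3,0,0],"roll":0,"gripper":255},{"dp":[3,0,0],"roll":0,"gripper":255}]'
python3 - <<'E'
from h import *
w=eyes.capture('wrist')
s=ctrl.sense();print(s['eef_pos'],s['force'],s['grip_width'])
save(w,'w8')
for l,z in(('clip',140),('mat',0)): print(l,[(np.array(d['centre']),round(d['confidence'],2),atz(w,d['centre'],z)) for d in models.spot_point(w,l)][:2])
E
```

```text
time_s: 14.5
eef_pos: [585.8, -11.6, 174.0]
ee_rot: [-0.51, 0.511, -0.489, 0.489]
force: [1.6, 0.8, -3.2]
grip_width: 0.173
time_s: 15.33
eef_pos: [614.5, -203.0, 173.7]
ee_rot: [-0.51, 0.51, -0.49, 0.489]
force: [1.1, 0.2, -2.5]
grip_width: 0.171
time_s: 15.58
eef_pos: [615.0, -202.6, 174.1]
ee_rot: [0.511, -0.511, 0.489, -0.489]
force: [-0.2, -0.6, -2.8]
grip_width: 0.169
[ 615.1 -202.3  174.3] [ 1.2  0.9 -2.5] 0.17196941315350717
clip [(array([308.8, 270.3]), 0.76, array([ 611.5, -191.3,  140. ]))]
mat []
```

View pics/w8.png

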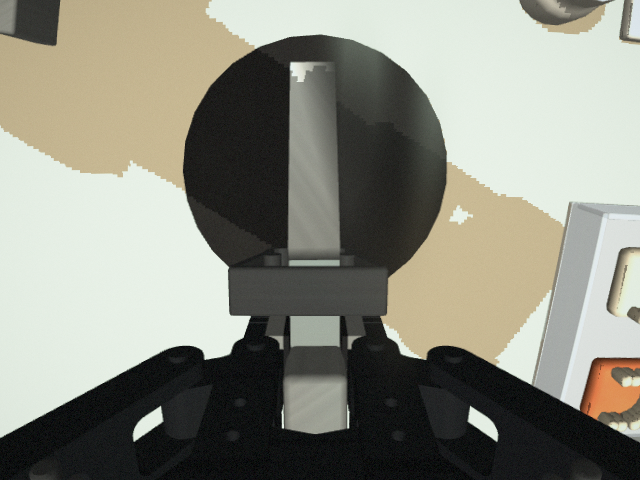

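The clip still sits in the saddle at (308,290), above the mat (centre about (315,167)). Lowering.

```bash
python3 - <<'E'
from h import *
w=eyes.capture('wrist');print('mat centre',atz(w,(315,167),4))
E
python3 -m crank '[{"dp":[0,8,0],"roll":0,"gripper":255},{"dp":[0,24,0],"roll":0,"gripper":255},{"dp":[0,44,0],"roll":0,"gripper":255},{"dp":[0,66,0],"roll":0,"gripper":255},{"dp":[0,88,0],"roll":0,"gripper":255},{"dp":[0,106,0],"roll":0,"gripper":255},{"dp":[0,118,0],"roll":0,"gripper":255},{"dp":[0,125,0],"roll":0,"gripper":255},{"dp":[0,127,0],"roll":0,"gripper":255},{"dp":[0,127,0],"roll":0,"gripper":255}]'
```

```text
mat centre [ 613.1 -165.4    4. ]
time_s: 16.62
eef_pos: [615.4, -203.1, 47.4]
ee_rot: [0.511, -0.511, 0.489, -0.489]
force: [-0.5, -0.1, -3.9]
grip_width: 0.169
```

```bash
python3 -m crank '[{"dp":[0,1.5,0],"roll":0,"gripper":255},{"dp":[0,3,0],"roll":0,"gripper":255},{"dp":[0,4.5,0],"roll":0,"gripper":255},{"dp":[0,6,0],"roll":0,"gripper":255},{"dp":[0,7.5,0],"roll":0,"gripper":255},{"dp":[0,9,0],"roll":0,"gripper":255},{"dp":[0,10.5,0],"roll":0,"gripper":255},{"dp":[0,12,0],"roll":0,"gripper":255},{"dp":[0,13,0],"roll":0,"gripper":255},{"dp":[0,13,0],"roll":0,"gripper":255}]'
python3 -m crank '[{"dp":[0,1,0],"roll":0,"gripper":255},{"dp":[0,2,0],"roll":0,"gripper":255},{"dp":[0,2,0],"roll":0,"gripper":255}]'
```

```text
time_s: 17.45
eef_pos: [615.1, -203.0, 34.0]
ee_rot: [-0.511, 0.511, -0.489, 0.489]
force: [0.3, -0.8, -1.9]
grip_width: 0.17
time_s: 17.7
eef_pos: [615.2, -203.1, 32.1]
ee_rot: [-0.511, 0.511, -0.489, 0.489]
force: [0.6, 0.1, -3.1]
grip_width: 0.167
```

```bash
python3 -m crank '[{"dp":[0,0.5,0],"roll":0,"gripper":255},{"dp":[0,1,0],"roll":0,"gripper":255},{"dp":[0,1,0],"roll":0,"gripper":255}]' 
python3 -m crank '[{"dp":[0,0.5,0],"roll":0,"gripper":255},{"dp":[0,0.5,0],"roll":0,"gripper":255}]'
```

```text
time_s: 17.95
eef_pos: [615.2, -203.1, 31.3]
ee_rot: [0.511, -0.511, 0.489, -0.489]
force: [0.5, -0.0, -2.7]
grip_width: 0.167
time_s: 18.12
eef_pos: [615.2, -203.1, 30.8]
ee_rot: [-0.511, 0.511, -0.489, 0.489]
force: [-0.1, -0.4, -1.9]
grip_width: 0.166
```

```bash
python3 -m crank '[{"dp":[0,0.5,0],"roll":0,"gripper":255},{"dp":[0,0.5,0],"roll":0,"gripper":190},{"dp":[0,0.5,0],"roll":0,"gripper":150},{"dp":[0,0.5,0],"roll":0,"gripper":120},{"dp":[0,0.5,0],"roll":0,"gripper":120},{"dp":[0,0.5,0],"roll":0,"gripper":120},{"dp":[0,0.5,0],"roll":0,"gripper":120}]'
python3 -m crank '[{"dp":[5,-8,0],"roll":0,"gripper":120},{"dp":[5,-25,0],"roll":0,"gripper":120},{"dp":[5,-50,0],"roll":0,"gripper":120},{"dp":[5,-90,0],"roll":0,"gripper":120},{"dp":[5,-130,0],"roll":0,"gripper":120},{"dp":[5,-160,0],"roll":0,"gripper":120},{"dp":[5,-160,0],"roll":0,"gripper":120},{"dp":[5,-160,0],"roll":0,"gripper":120}]'
python3 - <<'E'
from h import *
w=eyes.capture('wrist');sd=eyes.capture('side')
s=ctrl.sense();print(s['eef_pos'],s['force'],s['time_s'])
for n,p in(('w',w),('s',sd)):
 for l,z in(('clip',16),('mat',0),('wedge_grip',26.5)): print(n,l,[(np.array(d['centre']),round(d['confidence'],2),atz(p,d['centre'],z)) for d in models.spot_point(p,l)][:2])
im=np.hstack([cv2.resize(w['color'],(480,360)),cv2.resize(sd['color'][140:260,250:356],(318,360),interpolation=2)]);cv2.imwrite('pics/f.png',im[:,:,::-1])
E
```

```text
time_s: 18.7
eef_pos: [615.3, -203.1, 30.4]
ee_rot: [0.511, -0.511, 0.489, -0.489]
force: [0.1, -0.8, 1.0]
grip_width: 0.528
time_s: 19.37
eef_pos: [615.9, -208.6, 192.7]
ee_rot: [0.511, -0.51, 0.488, -0.491]
force: [-0.5, -0.5, -1.3]
grip_width: 0.528
[ 615.  -208.1  189.5] [-0.4  0.  -0.3] 19.4667
w clip [(array([310.8, 186. ]), 0.77, array([ 612.1, -186.1,   16. ]))]
w mat [(array([310.4, 163. ]), 0.77, array([ 611.2, -171.8,    0. ]))]
w wedge_grip [(array([311.1, 236.7]), 0.97, array([ 613.7, -219.6,   26.5]))]
s clip [(array([323.6, 187.6]), 0.77, array([ 603.7, -176.4,   16. ]))]
s mat [(array([317.4, 194.5]), 0.71, array([ 611.4, -168.6,    0. ]))]
s wedge_grip [(array([332. , 165.8]), 0.9, array([ 620.8, -222.4,   26.5]))]
```

The viewer refused this picture, so I'll check rest and position numerically.

```bash
python3 -m crank '[{"dp":[0,0,0],"roll":0,"gripper":120},{"dp":[0,0,0],"roll":0,"gripper":120},{"dp":[0,0,0],"roll":0,"gripper":120},{"dp":[0,0,0],"roll":0,"gripper":120},{"dp":[0,0,0],"roll":0,"gripper":120},{"dp":[0,0,0],"roll":0,"gripper":120}]'
python3 - <<'E'
from h import *
pr=None
for k in range(2):
  w=eyes.capture('wrist');sd=eyes.capture('side')
  for n,p in(('w',w),('s',sd)):
    for l,z in(('clip',16),('mat',4),('wedge_grip',26.5)):
      d=models.spot_point(p,l)[:1]; e=models.spot_in(p,l)[:1]
      if d: print(n,l,atz(p,d[0]['centre'],z),round(d[0]['confidence'],2),e and np.round(e[0]['extent']))
  if pr is not None: print('diff',np.abs(w['color'].astype(int)-pr).max(2).__gt__(40).sum())
  pr=w['color'].astype(int)
E
```

```text
time_s: 20.27
eef_pos: [615.4, -208.1, 190.3]
ee_rot: [-0.511, 0.511, -0.489, 0.489]
force: [-0.2, 0.3, 0.5]
grip_width: 0.532
w clip [ 612.3 -186.1   16. ] 0.93 [312. 190.  69.  32.]
w wedge_grip [ 614.6 -221.    26.5] 0.57 [314. 182.  30. 196.]
s clip [ 609.6 -179.2   16. ] 0.66 [323. 180.  23.  23.]
s mat [ 610.3 -166.5    4. ] 0.66 [318. 193. 104.  71.]
s wedge_grip [ 622.6 -212.3   26.5] 0.63 [319. 184.  45.  56.]
w clip [ 611.2 -185.4   16. ] 0.85 [312. 190.  70.  29.]
w mat [ 612.9 -171.5    4. ] 0.82 [315. 154. 252. 257.]
w wedge_grip [ 614.3 -219.7   26.5] 0.96 [312. 180.  27. 196.]
s clip [ 603.8 -177.3   16. ] 0.57 [323. 182.  22.  19.]
s mat [ 615.2 -167.8    4. ] 0.71 [318. 194. 102.  70.]
s wedge_grip [ 624.  -215.8   26.5] 0.92 []
diff 20
```

```bash
python3 -c "
from h import *;print(ctrl.finish_job());s=ctrl.sense();print(s['time_s'],s['force'])"
```

```text
the job is handed in; nothing more can be done
None
the job is handed in; nothing more can be done
```

I gripped the wedge by its handle and slid the blade along the top of the axle until the clip came off and sat in the saddle. I carried the clip on the wedge to the mat, set both down, opened the fingers and lifted the arm clear. I handed the job in at about 20.5 s, and no verdict is reported.

**Last checks:**
- **Rest:** two wrist pictures taken in a row were practically identical, so nothing was moving.
- **Clip:** it lies about 10–20 mm from the mat's centre, against a limit of 90 mm. I took its height from its apparent size, about right for a clip standing upright.
- **Wedge:** the handle is about 45–55 mm from the mat's centre, against a limit of 160 mm, and the wedge looks upright.
- **Arm:** it was about 160 mm above where it released the wedge, fingers open, with no contact force.

**What disagreed or failed:**
- The networks put the handle 11–20 mm further back (−y) than the arm's own position at release. The wrist and side cameras also differed by up to about 10 mm. Both are well inside the limits, so I left it.
- I did not see the final layout myself: the picture viewer had reached its limit of 12, so the final check is by numbers only.

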